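# Gauge three bored blocks and pass the one that fits

## Robot

A 6-joint arm with a two-finger parallel gripper is mounted at the origin on the work surface. World frame = base frame: x ahead of the robot, y to its left, z up, the work surface at z = 0. Lengths are in m, angles in degrees, forces in N, time in s.
With the tool pointing down it reaches from about 0.3 to 0.75 m from the base axis. Payload 8.5 kg.
Tool frame: the origin (TCP) lies at the very end of the fingers, on their centre line; the grasp point (between the pads) lies 19 mm behind it; z points along the fingers, y is the line along which they close (so a half turn about z gives the same grasp; the last joint's range is limited). The gripper opens to 85 mm and grips with 20 to 120 N. Pads are 22 mm wide; open, the fingers measure 114 mm over their backs; the gripper's body (76 mm by 85 mm) begins 54 mm behind the grasp point. The pads swing forward as they close: fully open they stand 13 mm farther back than shut.
Start: joints at [56.706, 21.807, 74.336, -0, 83.858, -12.336], TCP at [0.197, 0.514, 0.231] pointing down, gripper open.
Joint ranges: [-178.18, 178.18], [-50.72, 133.34], [12.68, 142.11], [-81.47, 261.47], [9.98, 163.14], [-165.26, 165.26]. Speed limits (degrees/s): [136.94, 136.94, 180, 180, 180, 180].

## Interface

Orientations are given as a 3x3 rotation matrix whose columns are the frame's x, y, z axes.
In Python, from rig import env, optics, spotter gives the robot as it stands.
- The arm moves only by the shell command python3 -m crank 'ROWS' [FORCE]. ROWS is JSON, one flat list of numbers, 5 for each row, row after row: the finger opening in cm, from 0 to 8.54, then the shift along the tool's x, y, z in cm, then the turn about the tool's z in rad. A call has exactly 8 rows; each row shifts and turns the commanded pose from where the row before left it, along the tool's axes as they then stand; what a row does not reach is not made up. A row lasts 1/12 s, in which the tool goes at most 41.7 mm and 7.16 degrees, less where a joint would pass 70% of its speed; a pose out of reach is approached as far as the arm can. A call is refused whole if a number of a shift passes 4.17 or a number of a turn 0.125, either way. A call with a gripper value outside its range is refused whole. The fingers move at their own pace and stop on an object; FORCE is the grip in N (left out, the last holds). Time passes only in rows, so rows that do not move let the fingers close, or fill a call up. It gives the time, the measured TCP pose, the force, the opening and the grip force at its end, in the units of the state.
- env.observe(): the state, without advancing time (a new reading comes with each control period).
- optics.get_image(name): name is "scene" or "top"; returns a dict with "color" (480x640x3 uint8, red, green, blue), "intrinsics" (3x3 intrinsics, pixels), "distortion" ([k1, k2, p1, p2, k3] as OpenCV has them; the pictures are not rectified), "pose" (4x4, takes a point from camera to world coordinates). Camera axes: x right, y up, looking along -z (the intrinsics and any distortion apply to the point x, -y, -z); pixel columns grow to the right and rows downward; lengths in m; the calibration is good to about 2 mm. A picture is of the moment at which its call begins. There is no depth.
- env.close_job(): hands the job in; it is judged then, once.
Trained networks look in a picture, given as the dict that the camera call returned (one of the last four; its "shot" number tells which), for a name from the list of things; names that differ only in an ending like _2 or _b are one class to them, and where a whole thing is asked for, a point or a joint stands for the part that bears it (a point fixed in the world has none). Each returns a list of dicts, best first, with "score" (0 to 1); they miss things now and then, are a little off and sometimes report something else, mostly with a low value. They report only what shows in the picture. A call takes as long as a camera call. They do not tell look-alikes from the thing itself.
- spotter.look_for(picture, query): "at" ([column, row] as shares, 0 to 1, of the picture: columns of its width, rows of its height, amid what is visible of it).
The state is a dict: "time_s": time; "q": joint angles; "qvel": joint speeds; "joint_efforts": joint torques, N m; "position": TCP position; "tool_rot": TCP orientation; "ft_force": force on the tool from outside, world axes, zero at the start; "wrist_torque": the same for the moment, N m; "grip_width": finger opening in m; "gripper_force": force on a finger pad.
Only numpy, scipy, OpenCV 4.12 (cv2) and the standard library are available. Lean on these libraries where they do the work, as an engineer would, in place of code of your own. Each camera call takes 0.05 s, during which the arm holds its last target. There are 200 camera calls.

## Task

Take the pin gauge from its pipe holder and try it gently, square to the bore, in each of the three blocks on the sloping rack, from the robot's left to its right: push it in until its flange is nearly home or it stops. Then drop the gauge nose-down back into its holder, flange resting on the pipe, and set the one block that the gauge went all the way into gently in the tray, flat on its base with the screw-head face up. Leave the two rejects in their places on the rack and do not disturb the hammer, spray can or tin.

Things in the scene. Friction and masses are not known exactly. Their poses are not given: they have to be found in the camera images.
- gauge: Pin gauge, 132 mm, 0.3 kg, upright in the holder, any yaw. Steel plug 24 mm across, nose tapering to 12 mm over the first 14 mm; flange 40 mm across from 46 to 52 mm above the tip; black square handle 22 x 22 mm from 52 to 132 mm. Origin: tip; z from tip to handle; x, y square to the handle flats.
- holder: Fixed pipe holder: upright pipe 44 mm outside, 29 mm inside, rim 60 mm above the bench, on a round base 90 mm across and 8 mm thick. Origin: centre of the underside, z up. With the gauge in it the flange rests on the rim and the tip is 14 mm above the bench.
- rack: Fixed steel rack 330 mm long (y) and about 70 mm deep (x). Its face slopes 30 degrees, low edge towards the robot (-x), and carries the three blocks; a lip 14 mm high along the low edge keeps them from sliding. Origin: on the bench under the middle; z up. The sloping face is 50 mm above the bench over the origin.
- slot_left (a point): The left place of the rack seen from the robot (left is +y): point on the sloping face under the middle of the block's underside. Axes as the rack's (level). Places are 110 mm apart along the rack.
- slot_middle (a point): The middle place of the rack seen from the robot (left is +y): point on the sloping face under the middle of the block's underside. Axes as the rack's (level). Places are 110 mm apart along the rack.
- slot_right (a point): The right place of the rack seen from the robot (left is +y): point on the sloping face under the middle of the block's underside. Axes as the rack's (level). Places are 110 mm apart along the rack.
- block_a: One of three like aluminium blocks, 56 x 56 x 54 mm tall, 0.36 kg, bored through along z. One (not told which; places vary) has a 30 mm bore: the gauge goes in to its flange. Two have 20 mm: the nose stops after 9 mm. Origin: centre of underside; z up the bore, mouth and 4 screw heads at 54 mm; on the rack z leans 30 deg from vertical towards the robot, x up the slope, y along the rack.
- block_b: One of three like aluminium blocks, 56 x 56 x 54 mm tall, 0.36 kg, bored through along z. One (not told which; places vary) has a 30 mm bore: the gauge goes in to its flange. Two have 20 mm: the nose stops after 9 mm. Origin: centre of underside; z up the bore, mouth and 4 screw heads at 54 mm; on the rack z leans 30 deg from vertical towards the robot, x up the slope, y along the rack.
- block_c: One of three like aluminium blocks, 56 x 56 x 54 mm tall, 0.36 kg, bored through along z. One (not told which; places vary) has a 30 mm bore: the gauge goes in to its flange. Two have 20 mm: the nose stops after 9 mm. Origin: centre of underside; z up the bore, mouth and 4 screw heads at 54 mm; on the rack z leans 30 deg from vertical towards the robot, x up the slope, y along the rack.
- tray: Fixed open grey tray, 160 (x) by 140 mm (y) outside, 30 mm high, walls and floor 4 mm thick. Origin: centre of its underside, on the bench; z up.
- spray_can: White spray can standing beyond the work, 58 mm across, 190 mm tall; origin: centre of its underside. Bystander.
- tin: Open dark tin standing beyond the work, 90 mm across, 110 mm tall; origin: centre of its underside. Bystander.
- hammer: Hammer lying on the bench, about 260 mm long, handle along its x; origin: on its underside near the middle. Bystander.
Not all that is in view belongs to the job. Of the things shaped like the tray, the grey one is meant.

How it is judged (in metres and radians):
On the way, in this order (a step that is already met when the one before it is completed fails the run):
1. the gauge is tried in the left block: in line with the bore, and in to more than 32 mm, or its nose in the mouth and pressed against a bore that stops it (((distance between block_a and slot_left below 0.015 m and angle between the z axis of gauge and the z axis of block_a, either way round below 0.2 rad and x of gauge in the frame of block_a between -0.006 and 0.006 m and y of gauge in the frame of block_a between -0.006 and 0.006 m and z of gauge in the frame of block_a between -0.01 and 0.053 m and contact force between gauge and block_a above 1 N) or (distance between block_b and slot_left below 0.015 m and angle between the z axis of gauge and the z axis of block_b, either way round below 0.2 rad and x of gauge in the frame of block_b between -0.006 and 0.006 m and y of gauge in the frame of block_b between -0.006 and 0.006 m and z of gauge in the frame of block_b between -0.01 and 0.022 m) or (distance between block_c and slot_left below 0.015 m and angle between the z axis of gauge and the z axis of block_c, either way round below 0.2 rad and x of gauge in the frame of block_c between -0.006 and 0.006 m and y of gauge in the frame of block_c between -0.006 and 0.006 m and z of gauge in the frame of block_c between -0.01 and 0.053 m and contact force between gauge and block_c above 1 N))), for 0.05 s.
2. the gauge is tried in the middle block: in line with the bore, and in to more than 32 mm, or its nose in the mouth and pressed against a bore that stops it (((distance between block_a and slot_middle below 0.015 m and angle between the z axis of gauge and the z axis of block_a, either way round below 0.2 rad and x of gauge in the frame of block_a between -0.006 and 0.006 m and y of gauge in the frame of block_a between -0.006 and 0.006 m and z of gauge in the frame of block_a between -0.01 and 0.053 m and contact force between gauge and block_a above 1 N) or (distance between block_b and slot_middle below 0.015 m and angle between the z axis of gauge and the z axis of block_b, either way round below 0.2 rad and x of gauge in the frame of block_b between -0.006 and 0.006 m and y of gauge in the frame of block_b between -0.006 and 0.006 m and z of gauge in the frame of block_b between -0.01 and 0.022 m) or (distance between block_c and slot_middle below 0.015 m and angle between the z axis of gauge and the z axis of block_c, either way round below 0.2 rad and x of gauge in the frame of block_c between -0.006 and 0.006 m and y of gauge in the frame of block_c between -0.006 and 0.006 m and z of gauge in the frame of block_c between -0.01 and 0.053 m and contact force between gauge and block_c above 1 N))), for 0.05 s.
3. the gauge is tried in the right block: in line with the bore, and in to more than 32 mm, or its nose in the mouth and pressed against a bore that stops it (((distance between block_a and slot_right below 0.015 m and angle between the z axis of gauge and the z axis of block_a, either way round below 0.2 rad and x of gauge in the frame of block_a between -0.006 and 0.006 m and y of gauge in the frame of block_a between -0.006 and 0.006 m and z of gauge in the frame of block_a between -0.01 and 0.053 m and contact force between gauge and block_a above 1 N) or (distance between block_b and slot_right below 0.015 m and angle between the z axis of gauge and the z axis of block_b, either way round below 0.2 rad and x of gauge in the frame of block_b between -0.006 and 0.006 m and y of gauge in the frame of block_b between -0.006 and 0.006 m and z of gauge in the frame of block_b between -0.01 and 0.022 m) or (distance between block_c and slot_right below 0.015 m and angle between the z axis of gauge and the z axis of block_c, either way round below 0.2 rad and x of gauge in the frame of block_c between -0.006 and 0.006 m and y of gauge in the frame of block_c between -0.006 and 0.006 m and z of gauge in the frame of block_c between -0.01 and 0.053 m and contact force between gauge and block_c above 1 N))), for 0.05 s.
At the end, for the whole second after the job is handed in: The gauge stands nose-down in its holder, upright, centred within 6 mm and its flange on the rim (within 4 mm); the block with the wide bore stands at rest flat on its base in the tray, screw-head face up (within 0.1 rad); the two tight blocks are still in places on the rack, within 15 mm (horizontal distance between gauge and holder below 0.006 m and z of gauge in the frame of holder between 0.008 and 0.018 m and angle between each of gauge, block_b's own z axis and vertical below 0.1 rad and linear speed of each of gauge, block_b below 0.02 m/s and x of block_b in the frame of tray between -0.055 and 0.055 m and y of block_b in the frame of tray between -0.045 and 0.045 m and z of block_b in the frame of tray below 0.01 m and (distance between block_a and slot_left below 0.015 m or distance between block_a and slot_middle below 0.015 m or distance between block_a and slot_right below 0.015 m) and (distance between block_c and slot_left below 0.015 m or distance between block_c and slot_middle below 0.015 m or distance between block_c and slot_right below 0.015 m)); the robot touches nothing.
It fails at once if the gauge is forced into or against a block (over 45 N) (contact force between gauge and block_a above 45 N or contact force between gauge and block_b above 45 N or contact force between gauge and block_c above 45 N).
It fails at once if the wide-bored block is dropped (falls free of the fingers faster than 0.7 m/s, some 25 mm) or slammed into the tray (over 120 N) ((contact force between the fingers and block_b below 0.1 N and linear speed of block_b above 0.7 m/s) or contact force between block_b and tray above 120 N).
It fails at once if a bystander is moved by more than 30 mm (distance of any of hammer, spray_can, tin from where it was at the start of the episode above 0.03 m).
It also fails if it takes over 72 s, if anything falls off the work surface, if the arm or the gripper's body presses on something with over 40 N, if the wrist force passes 120 N, or if a joint passes its speed limit or range.

## Working session

There is one attempt and no reset: what is moved stays moved. The work goes in short steps, Python scripts to look and compute and a shell command to move; the robot and the scene stay as the last step left them, time stands still between calls to the robot, and variables do not carry over. Pictures are saved under pics/ and viewed, at most 10 in all, crops included, and the job is handed in when it is done.

```bash
ls; mkdir -p pics; cat > h.py <<'E'
import numpy as np, cv2
from rig import env, optics, spotter
def ray(p,uv):
    K=np.array(p["intrinsics"],float);d=np.array(p["distortion"],float);T=np.array(p["pose"])
    n=cv2.undistortPoints(np.array([[uv]],float),K,d)[0,0]
    v=T[:3,:3]@np.array([n[0],-n[1],-1.]);return T[:3,3],v
def atz(p,uv,z):
    o,v=ray(p,uv);return o+v*(z-o[2])/v[2]
def proj(p,X):
    T=np.array(p["pose"]);c=(np.atleast_2d(X)-T[:3,3])@T[:3,:3]
    c=c*[1,-1,-1];return cv2.projectPoints(c,np.zeros(3),np.zeros(3),np.array(p["intrinsics"],float),np.array(p["distortion"],float))[0][:,0]
def tri(a,ua,b,ub):
    o1,v1=ray(a,ua);o2,v2=ray(b,ub)
    s=np.linalg.lstsq(np.c_[v1,-v2],o2-o1,rcond=None)[0]
    P,Q=o1+v1*s[0],o2+v2*s[1];return (P+Q)/2,np.linalg.norm(P-Q)
def save(p,n,box=None,s=1):
    im=p["color"][:,:,::-1]
    if box: im=im[box[1]:box[3],box[0]:box[2]]
    cv2.imwrite("pics/"+n+".png",cv2.resize(im,None,fx=s,fy=s,interpolation=cv2.INTER_CUBIC))
E
python3 - <<'E'
from h import *
np.set_printoptions(precision=3,suppress=True)
S=optics.get_image("scene");T=optics.get_image("top");save(S,"s0");save(T,"t0")
for p in (S,T):
    print(p["intrinsics"],p["distortion"],np.array(p["pose"]))
for n in ["gauge","holder","rack","block_a","tray","hammer","spray_can","tin"]:
    for l,p in (("S",S),("T",T)):
        print(n,l,[(round(r["score"],2),(np.array(r["at"])*[640,480]).round(1).tolist()) for r in spotter.look_for(p,n)[:4]])
o=env.observe();print(o["tool_rot"],o["time_s"])
E
```

```text
pics
[[495.167   0.    318.469]
 [  0.    495.167 238.091]
 [  0.      0.      1.   ]] [-0.118  0.     0.     0.     0.   ] [[-0.858 -0.41   0.309  0.793]
 [ 0.513 -0.677  0.527  0.522]
 [-0.007  0.611  0.792  0.914]
 [ 0.     0.     0.     1.   ]]
[[576.799   0.    321.264]
 [  0.    576.799 238.772]
 [  0.      0.      1.   ]] [-0.189  0.     0.     0.     0.   ] [[-0.024  0.991 -0.134  0.266]
 [-1.    -0.026 -0.016 -0.029]
 [-0.02   0.134  0.991  1.589]
 [ 0.     0.     0.     1.   ]]
gauge S [(0.61, [397.9, 322.9])]
gauge T [(0.62, [236.6, 248.2])]
holder S [(0.65, [391.1, 343.9]), (0.58, [235.0, 276.7])]
holder T [(0.91, [246.9, 259.4])]
rack S [(0.67, [236.7, 281.4])]
rack T [(0.7, [365.4, 188.7])]
block_a S [(0.94, [240.4, 202.3]), (0.91, [247.8, 237.5]), (0.78, [254.3, 280.2])]
block_a T [(0.83, [400.3, 203.2]), (0.78, [327.2, 179.4]), (0.61, [357.4, 193.3])]
tray S [(0.89, [329.1, 403.7]), (0.89, [519.6, 307.1]), (0.65, [368.3, 252.3]), (0.62, [484.4, 413.2])]
tray T [(0.86, [213.9, 357.6]), (0.65, [311.8, 279.2]), (0.58, [226.1, 189.2])]
hammer S [(0.6, [246.7, 141.0])]
hammer T [(0.96, [485.0, 247.0])]
spray_can S [(0.71, [217.5, 368.6])]
spray_can T [(0.87, [261.5, 126.0]), (0.27, [374.7, 188.5])]
tin S [(0.78, [163.6, 255.4])]
tin T [(0.6, [379.2, 128.0])]
[[-0.934  0.358 -0.   ]
 [ 0.358  0.934 -0.   ]
 [ 0.    -0.    -1.   ]] 0.9
```

View pics/s0.png

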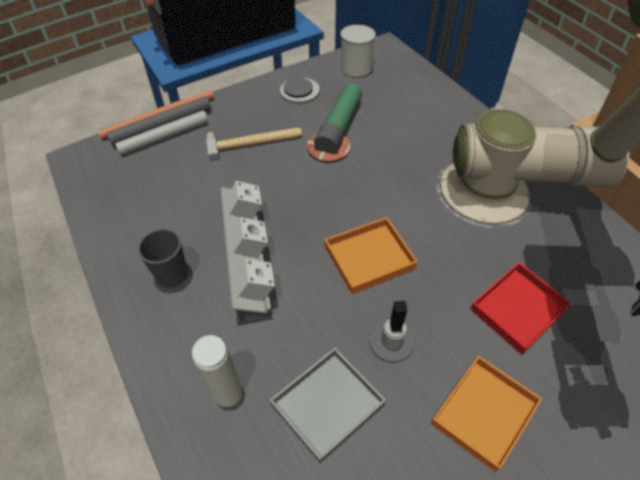

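View pics/t0.png

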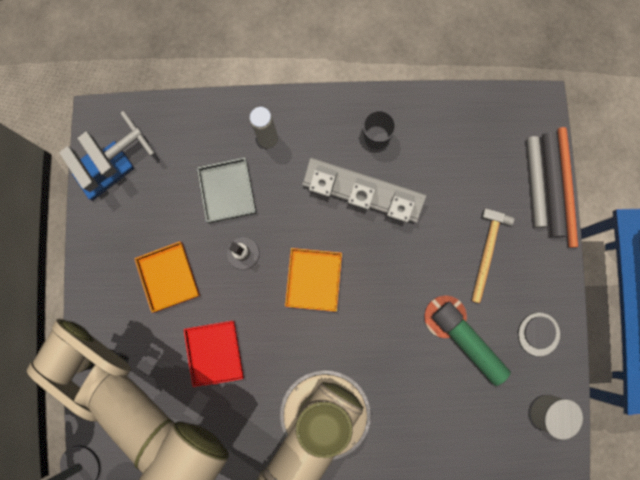

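The scene view shows the blocks at about (245,195), (252,235) and (260,275), with the gauge at (397,325). The grey tray is at (328,403). In the top view the blocks are at (322,183), (361,197) and (401,208), the gauge at (240,250) and the grey tray at (227,190). The tool only turns about its own z axis, so I'll have to tilt the gauge 30° inside the grip by bracing it in the pipe mouth. Next I'll look closer for measurement.

```bash
python3 - <<'E'
from h import *
S=optics.get_image("scene");T=optics.get_image("top")
def c(p,b,w=400,h=300): return cv2.resize(p["color"][b[1]:b[3],b[0]:b[2],::-1],(w,h),interpolation=cv2.INTER_CUBIC)
# blocks T 300..428 x 148..244 (x3.125); S 200..300x170..320
A=c(T,(300,150,428,246));B=c(T,(210,220,290,280))
C=c(S,(204,176,284,236));D=c(S,(204,236,284,296))
cv2.imwrite("pics/c1.png",np.vstack([np.hstack([A,B]),np.hstack([C,D])]))
E
```

```text
(no output)
```

View pics/c1.png

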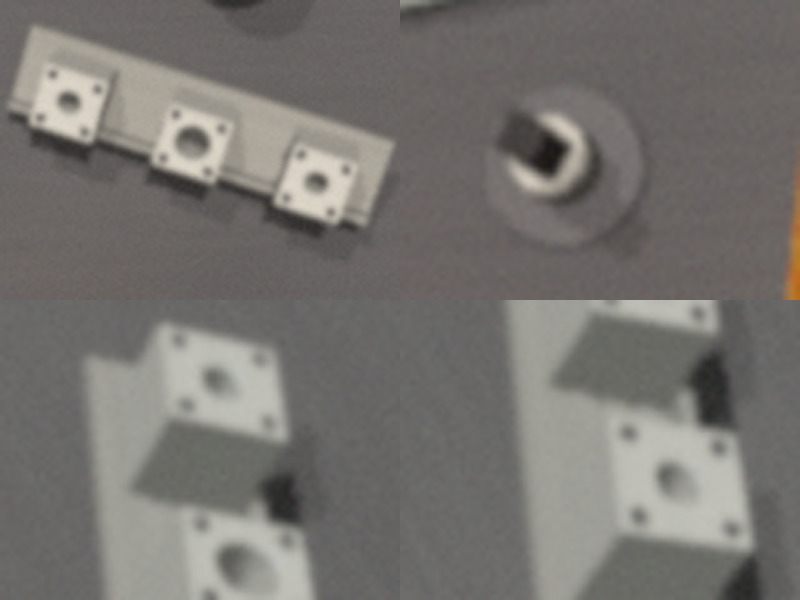

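The top crop shows clear bores at about (321.8,182.5), (361.7,195.8) and (401,208.2). The middle bore looks wider, and the trial will confirm that. Next I triangulate the mouths, fit the rack pose and fit the gauge yaw by its silhouette.

```bash
python3 - <<'E'
from h import *
from scipy.optimize import least_squares
np.set_printoptions(precision=4,suppress=True)
S=optics.get_image("scene");T=optics.get_image("top")
t=[(321.8,182.2),(361.5,195.6),(400.9,208.3)];s=[(259.5,271.8),(253.0,229.2),(248.4,192.0)]
for a,b in zip(t,s): print("mouth",*tri(T,a,S,b))
def res(v):
    x,y,z,w=v;u=np.array([-np.sin(w),np.cos(w),0])
    M=[np.array([x,y,z])+k*.11*u for k in(1,0,-1)]
    return np.r_[(proj(T,M)-t).ravel(),(proj(S,M)-s).ravel()]
r=least_squares(res,[.6,0,.1,0]);print("mid mouth, yaw",r.x,np.degrees(r.x[3]),r.fun.reshape(-1,2))
print("holder base T",atz(T,(243,253.2),.008),"rim",atz(T,(239.8,251),.06))
# gauge handle silhouette
imgs=[(T,(210,225,265,275)),(S,(370,285,425,340))]
def ren(p,b,x,y,w,k=6):
    c,s_=np.cos(w),np.sin(w);P=np.array([[x+.011*(i*c-j*s_),y+.011*(i*s_+j*c),z] for i in(-1,1) for j in(-1,1) for z in(.066,.146)])
    uv=(proj(p,P)-b[:2]+.5)*k
    m=np.zeros(((b[3]-b[1])*k,(b[2]-b[0])*k),np.float32);cv2.fillConvexPoly(m,cv2.convexHull(uv.astype(np.int32)),1.);return cv2.resize(m,(b[2]-b[0],b[3]-b[1]),interpolation=cv2.INTER_AREA)
best=[]
D=[]
for p,b in imgs:
    g=p["color"][b[1]:b[3],b[0]:b[2]].max(2).astype(float);D.append(np.clip((80-g)/50,0,1)); print("dark px",(g<60).sum(),np.percentile(g,[1,5,50]))
x0,y0=atz(T,(243,253.2),.008)[:2]
for w in range(0,90,3):
  for dx in np.arange(-.008,.0081,.002):
    for dy in np.arange(-.008,.0081,.002):
      e=[((ren(p,b,x0+dx,y0+dy,np.radians(w))-d)**2).sum() for (p,b),d in zip(imgs,D)]
      best.append((sum(e),w,x0+dx,y0+dy,*e))
best.sort();print(np.array(best[:8]))
print({w:round(min(b[0] for b in best if b[1]==w),1) for w in range(0,90,6)})
# tray
g=spotter.look_for(T,"tray");print([(r["score"],atz(T,np.array(r["at"])*[640,480],.01)) for r in g])
E
```

```text
mouth [ 0.6189 -0.0096  0.0981] 0.0007939366242681543
mouth [ 0.5809 -0.114   0.0969] 0.0010754141809464386
mouth [ 0.5432 -0.2161  0.0979] 0.0007432686520784107
mid mouth, yaw [ 0.581  -0.1132  0.0976 -0.3514] -20.13091323518234 [[ 0.0421  0.1951]
 [-0.1754 -0.2582]
 [ 0.0869  0.1604]
 [-0.2093 -0.0188]
 [ 0.3354  0.0947]
 [-0.21   -0.086 ]]
holder base T [0.4458 0.2147 0.008 ] rim [0.446  0.2153 0.06  ]
dark px 33 [ 53.49  84.   105.  ]
dark px 373 [ 12.  21. 104.]
[[122.1691  48.       0.4478   0.2167  76.3598  45.8093]
 [122.663   51.       0.4478   0.2167  72.9832  49.6798]
 [123.5195  51.       0.4458   0.2147  73.9304  49.589 ]
 [124.3832  45.       0.4458   0.2147  77.1701  47.2131]
 [124.6528  48.       0.4458   0.2147  76.6434  48.0094]
 [124.7882  45.       0.4478   0.2167  78.5434  46.2448]
 [127.3492  54.       0.4478   0.2167  71.8141  55.5351]
 [129.5683  42.       0.4478   0.2167  81.1078  48.4605]]
{0: np.float64(199.0), 6: np.float64(200.3), 12: np.float64(193.0), 18: np.float64(180.4), 24: np.float64(165.4), 30: np.float64(149.8), 36: np.float64(137.8), 42: np.float64(129.6), 48: np.float64(122.2), 54: np.float64(127.3), 60: np.float64(143.7), 66: np.float64(162.9), 72: np.float64(179.1), 78: np.float64(192.5), 84: np.float64(197.0)}
[(0.78, array([0.1685, 0.2934, 0.01  ])), (0.73, array([0.3746, 0.0152, 0.01  ])), (0.72, array([0.384 , 0.4389, 0.01  ])), (0.61, array([0.6343, 0.271 , 0.01  ]))]
```

```bash
python3 -m crank '[6,-3.39,-1.9,0,0, 6,-3.39,-1.9,0,0, 6,-3.39,-1.9,0,0, 6,-3.39,-1.9,0,0, 6,-3.39,-1.9,0,0, 6,-3.39,-1.9,0,0, 6,-3.39,-1.9,0,0, 6,-3.39,-1.9,0,0]' 30; python3 -m crank '[6,-3.39,-1.9,0,0, 6,-3.39,-1.9,0,0, 6,0,0,0,0.117, 6,0,0,0,0.117, 6,0,0,0,0.117, 6,0,0,0,0, 6,0,0,0,0, 6,0,0,0,0]'; cat >> h.py <<'E'
def go(x,y,z,yaw=None):
    o=env.observe();R=np.array(o["tool_rot"]);p=np.array(o["position"])
    print("t",round(o["time_s"],2),"p",p.round(4),"yaw_y",round(np.degrees(np.arctan2(R[1,1],R[0,1])),1),"cm tool",(R.T@(np.array([x,y,z])-p)*100).round(2),"q",np.round(o["q"],0),"w",round(o["grip_width"],4),"gf",round(o["gripper_force"],1),"F",np.round(o["ft_force"],1))
E
python3 -c "
from h import *
go(.446,.2155,.095)"
```

```text
time_s: 1.82
position: [0.3965, 0.273, 0.2315]
tool_rot: [[-0.934, 0.358, 0.0], [0.358, 0.934, 0.0], [-0.0, 0.0, -1.0]]
ft_force: [0.7, 0.0, -0.1]
grip_width: 0.06
gripper_force: 0.0
time_s: 2.48
position: [0.4453, 0.215, 0.2314]
tool_rot: [[-0.756, 0.654, 0.0], [0.654, 0.756, 0.0], [-0.0, 0.0, -1.0]]
ft_force: [-0.1, -0.3, 0.2]
grip_width: 0.0601
gripper_force: 0.0
t 2.48 p [0.4453 0.215  0.2314] yaw_y 49.1 cm tool [-0.02  0.08 13.64] q [ 12.  16.  83.  -0.  81. -37.] w 0.0601 gf 0.0 F [-0.1 -0.3  0.2]
```

```bash
python3 -m crank '[6,0,0.02,3.4,0, 6,0,0.02,3.4,0, 6,0,0.02,3.4,0, 6,0,0.02,3.4,0, 6,0,0,0,0, 1.6,0,0,0,0, 1.6,0,0,0,0, 1.6,0,0,0,0]' 30; python3 -m crank '[1.6,0,0,0,0, 1.6,0,0,0,0, 1.6,0,0,0,0, 1.6,0,0,0,0, 1.6,0,0,0,0, 1.6,0,0,0,0, 1.6,0,0,0,0, 1.6,0,0,0,0]'; python3 - <<'E'
from h import *
go(.446,.2155,.095)
S=optics.get_image("scene");save(S,"g1",(350,250,450,370),5)
E
```

```text
time_s: 3.15
position: [0.4473, 0.216, 0.0975]
tool_rot: [[-0.754, 0.656, 0.005], [0.656, 0.754, 0.001], [-0.003, 0.004, -1.0]]
ft_force: [2.4, 0.9, -0.7]
grip_width: 0.0242
gripper_force: 3.3
time_s: 3.82
position: [0.4474, 0.216, 0.0976]
tool_rot: [[-0.754, 0.657, 0.006], [0.657, 0.754, 0.001], [-0.003, 0.005, -1.0]]
ft_force: [1.4, 0.5, 8.9]
grip_width: 0.0224
gripper_force: 29.8
t 3.82 p [0.4474 0.216  0.0976] yaw_y 48.9 cm tool [ 0.08 -0.13  0.26] q [ 12.  25.  95.   0.  60. -37.] w 0.0224 gf 29.8 F [1.4 0.5 8.9]
```

View pics/g1.png

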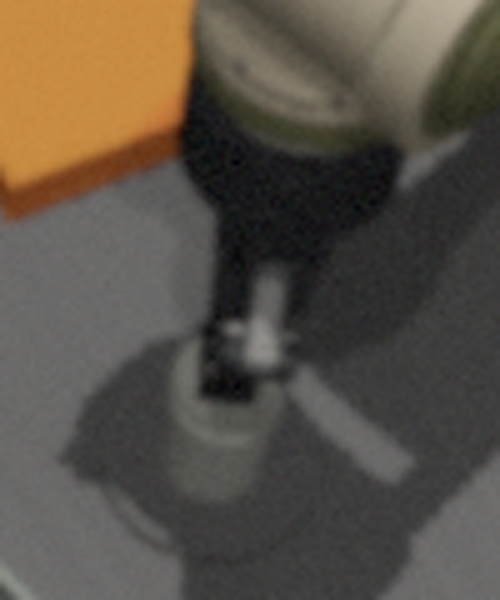

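```bash
python3 -m crank '[1.6,0,0,-1,0, 1.6,0,0,-1,0, 1.6,0,0,-1,0, 1.6,0,0,0,-0.122, 1.6,0,0,0,-0.122, 1.6,0,0,0,-0.122, 1.6,0,0,0,0, 1.6,0,0,0,0]' 30;  python3 -c "
from h import *
go(.446,.2155,.1276)"
```

```text
time_s: 4.53
position: [0.4465, 0.2157, 0.1262]
tool_rot: [[-0.938, 0.347, 0.003], [0.347, 0.938, 0.001], [-0.002, 0.002, -1.0]]
ft_force: [2.6, 2.0, -1.0]
grip_width: 0.0217
gripper_force: 31.1
t 4.53 p [0.4465 0.2157 0.1262] yaw_y 69.7 cm tool [ 0.04 -0.04 -0.14] q [ 12.  23.  92.   0.  65. -58.] w 0.0217 gf 31.1 F [ 2.6  2.  -1. ]
```

```bash
python3 -m crank '[1.6,0.7,0,0,0, 1.6,0.7,0,0,0, 1.6,0.7,0,0.03,0, 1.6,0.7,0,0.07,0, 1.6,0.7,0,0.1,0, 1.6,0.7,0,0.13,0, 1.6,0.5,0,0.12,0, 1.6,0,0,0,0]' 25; python3 - <<'E'
from h import *
go(.446,.2155,.1276)
S=optics.get_image("scene");save(S,"g2",(350,250,450,370),5)
E
```

```text
time_s: 5.2
position: [0.402, 0.2322, 0.1214]
tool_rot: [[-0.938, 0.346, 0.003], [0.346, 0.938, 0.001], [-0.002, 0.002, -1.0]]
ft_force: [2.8, 2.4, -0.7]
grip_width: 0.0218
gripper_force: 30.5
t 5.2 p [0.402  0.2322 0.1214] yaw_y 69.7 cm tool [-4.71 -0.04 -0.61] q [ 15.  20.  98.   0.  62. -54.] w 0.0218 gf 30.5 F [ 2.8  2.4 -0.7]
```

View pics/g2.png

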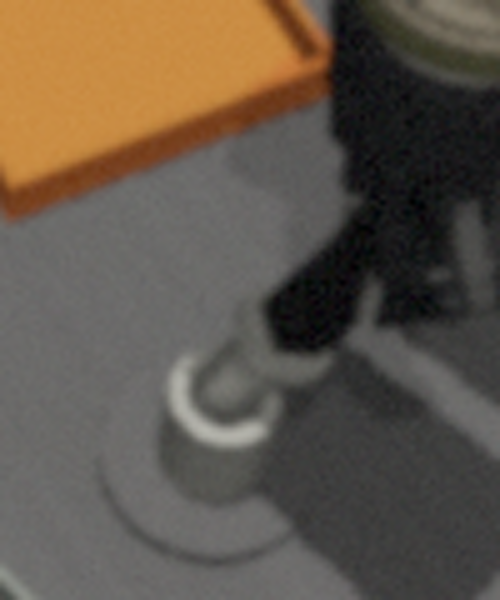

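```bash
python3 -m crank '[1.6,0.8,0,-1.4,0, 1.6,0.8,0,-1.4,0, 1.6,0,0,-2.6,0, 1.6,0,0,-2.7,0, 1.6,-1.6,-1,0,0, 1.6,-2.8,-1.9,0,0, 1.6,-2.8,-1.9,0,0, 1.6,-2.8,-1.9,0,0]' 40; python3 -m crank '[1.6,-2.8,-1.9,0,0, 1.6,-2.8,-1.9,0,0, 1.6,-2.8,-1.9,0,0, 1.6,-2.8,-1.8,0,0, 1.6,-2,-1,0,0, 1.6,0,0,0,0, 1.6,0,0,0,0, 1.6,0,0,0,0]'; python3 - <<'E'
from h import *
go(.5518,.0146,.2021)
S=optics.get_image("scene");T=optics.get_image("top")
np.savez("m.npz",x=0)
def c(p,X,w,h,k):
    u=proj(p,X)[0].round().astype(int);b=(u[0]-w//2,u[1]-h//2);print(b);return cv2.resize(p["color"][b[1]:b[1]+h,b[0]:b[0]+w,::-1],None,fx=k,fy=k,interpolation=cv2.INTER_CUBIC)
cv2.imwrite("pics/g3.png",np.hstack([c(S,[.59,0,.14],100,120,5),c(T,[.59,0,.14],60,120,5)]))
import pickle;pickle.dump((S,T),open("g3.pkl","wb"))
E
```

```text
time_s: 5.92
position: [0.4573, 0.1384, 0.2017]
tool_rot: [[-0.939, 0.345, -0.003], [0.345, 0.939, -0.001], [0.002, -0.001, -1.0]]
ft_force: [1.1, 0.3, -1.7]
grip_width: 0.0213
gripper_force: 41.1
time_s: 6.58
position: [0.5513, 0.015, 0.2014]
tool_rot: [[-0.939, 0.345, -0.003], [0.345, 0.939, 0.0], [0.003, -0.0, -1.0]]
ft_force: [0.0, 0.6, -2.4]
grip_width: 0.0215
gripper_force: 41.0
t 6.58 p [0.5513 0.015  0.2014] yaw_y 69.8 cm tool [-0.06 -0.02 -0.07] q [-11.  23.  77.  -0.  80. -81.] w 0.0215 gf 41.0 F [ 0.   0.6 -2.4]
(np.int64(223), np.int64(197))
(np.int64(288), np.int64(130))
```

View pics/g3.png

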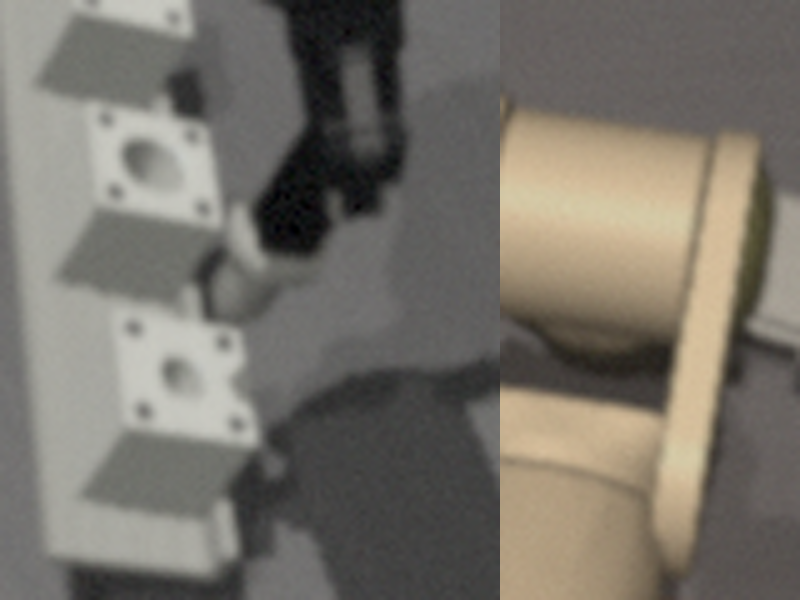

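The scene view shows the gauge hanging tilted near the left block, with its flange at about crop (280,235). The arm hides it from the top camera. I'll overlay the model to read the tilt.

```bash
cat >> h.py <<'E'
def outline(p,G,a,s,k,b):
    """gauge rings seen in p; G grasp point world, a unit axis tip->handle, s grasp distance from tip"""
    a=a/np.linalg.norm(a);e=np.cross(a,[0,0,1.]);e/=np.linalg.norm(e);f=np.cross(e,a);t=np.linspace(0,2*np.pi,40)
    tip=G-s*a;out=[]
    for z,r in((0,.006),(.014,.012),(.046,.012),(.046,.02),(.052,.02)):
        P=tip+z*a+r*(np.outer(np.cos(t),e)+np.outer(np.sin(t),f));out.append(((proj(p,P)-b+.5)*k).astype(int))
    return out
def axis(th,yaw=np.radians(-20.1)): return np.array([-np.sin(th)*np.cos(yaw),-np.sin(th)*np.sin(yaw),np.cos(th)])
E
python3 - <<'E'
from h import *
import pickle
S,T=pickle.load(open("g3.pkl","rb"))
b=np.array([250,220]);im=S["color"][220:275,250:300,::-1];k=8
im=cv2.resize(im,None,fx=k,fy=k,interpolation=cv2.INTER_CUBIC);im=np.clip(im*1.3,0,255).astype(np.uint8)
G=np.array([.5513,.015,.2204])
pan=[im]
for th in(30,):
    j=im.copy()
    for o in outline(S,G,axis(np.radians(th)),.1026,k,b): cv2.polylines(j,[o],True,(0,0,255),1)
    pan.append(j)
cv2.imwrite("pics/g4.png",np.hstack(pan))
E
```

```text
(no output)
```

View pics/g4.png

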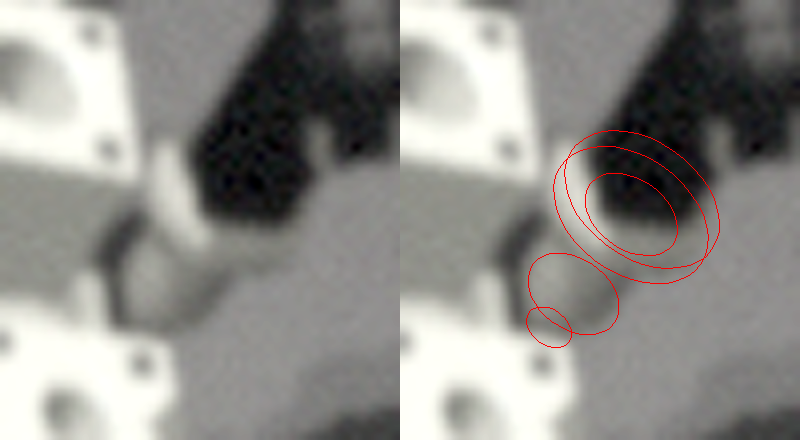

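```bash
cat > fit.py <<'E'
from h import *
from scipy.optimize import least_squares
def parts(p,G,a,s,k,b,dy):
    a=a/np.linalg.norm(a);e=np.cross([0,0,1.],a);e/=np.linalg.norm(e);f=np.cross(a,e);t=np.linspace(0,2*np.pi,60)
    tip=G-s*a+dy*e
    ring=lambda z,r: tip+z*a+r*(np.outer(np.cos(t),e)+np.outer(np.sin(t),f))
    H=np.array([tip+z*a+.011*(i*e+j*f) for z in(.052,.132) for i in(-1,1) for j in(-1,1)])
    hull=lambda P: cv2.convexHull(((proj(p,P)-b+.5)*k).astype(np.float32))
    return {"h":hull(H),"f":hull(np.vstack([ring(.046,.02),ring(.052,.02)])),"p":hull(np.vstack([ring(0,.006),ring(.014,.012),ring(.046,.012)]))}
def fit(p,G,k,b,pts,fixdy=None):
    def res(v):
        P=parts(p,G,axis(v[0]),v[1],k,b,v[2])
        return [cv2.pointPolygonTest(P[c],(float(x),float(y)),True)/k for c,x,y in pts]+[(v[1]-.1026)/.004,v[2]/.002]
    return least_squares(res,[.52,.1026,0],diff_step=1e-3,x_scale=[.1,.01,.01])
E
python3 - <<'E'
from fit import *
import pickle
S,T=pickle.load(open("g3.pkl","rb"))
G=np.array([.5513,.015,.2204])
pts=[("h",262,30),("h",228,85),("h",200,135),("f",148,175),("f",155,205),("f",290,250),("f",245,272),("p",118,285),("p",228,295),("p",212,312)]
r=fit(S,G,8,np.array([250,220]),pts);print(np.degrees(r.x[0]),r.x[1:],np.round(r.fun,2))
E
```

```text
31.273723004435013 [0.10223937 0.00222867] [-1.27 -0.58  0.34 -0.2   0.06  0.92  0.23 -0.17 -0.7  -0.44 -0.09  1.11]
```

```bash
python3 -m crank '[1.6,-0.4,0.05,0.7,0, 1.6,-0.4,0.05,0.7,0, 1.6,-0.4,0,0.7,0, 1.6,-0.35,0,0.7,0, 1.6,0,0,0,0, 1.6,0,0,0,0, 1.6,0,0,0,0, 1.6,0,0,0,0]' 40; python3 - <<'E'
from fit import *
import pickle
go(.566,.0105,.1731)
S=optics.get_image("scene");pickle.dump(S,open("g5.pkl","wb"))
o=env.observe();G=np.array(o["position"])+[0,0,.019]
b=np.array([235,235]);k=8;im=S["color"][235:290,235:285,::-1]
im=cv2.resize(im,None,fx=k,fy=k,interpolation=cv2.INTER_CUBIC);im=np.clip(im*1.3,0,255).astype(np.uint8);j=im.copy()
for q in parts(S,G,axis(np.radians(31.3)),.1022,k,b,.0).values(): cv2.polylines(j,[q.astype(int)],True,(0,0,255),1)
m=np.array([.6188,-.0099,.0976]);t=np.linspace(0,6.28,30);e1=np.array([.344,.939,0]);f1=np.cross(e1,axis(np.radians(30)))
cv2.polylines(j,[((proj(S,m+.01*(np.outer(np.cos(t),e1)+np.outer(np.sin(t),f1)))-b+.5)*k).astype(int)],True,(0,255,0),1)
cv2.imwrite("pics/g5.png",np.hstack([im,j]))
E
```

```text
time_s: 7.35
position: [0.5673, 0.0103, 0.1742]
tool_rot: [[-0.939, 0.344, 0.001], [0.344, 0.939, -0.0], [-0.001, 0.0, -1.0]]
ft_force: [-0.4, 0.1, -2.7]
grip_width: 0.0216
gripper_force: 40.9
t 7.35 p [0.5673 0.0103 0.1742] yaw_y 69.9 cm tool [ 0.13 -0.03  0.11] q [-11.  26.  77.  -0.  77. -81.] w 0.0216 gf 40.9 F [-0.4  0.1 -2.7]
```

View pics/g5.png

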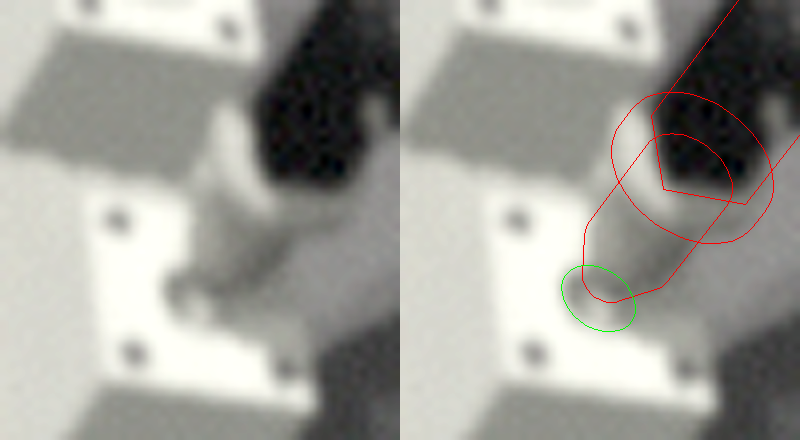

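```bash
python3 -m crank '[1.6,0,0,0.35,0, 1.6,-0.1,0,0.35,0, 1.6,-0.2,0,0.35,0, 1.6,0,0,0,0, 1.6,0,0,0,0, 1.6,0,0,0,0, 1.6,0,0,0,0, 1.6,0,0,0,0]' 30; python3 -c "
from h import *
go(.566,.0105,.1731)"
```

```text
time_s: 8.07
position: [0.57, 0.0093, 0.1634]
tool_rot: [[-0.939, 0.344, 0.0], [0.344, 0.939, -0.0], [-0.0, -0.0, -1.0]]
ft_force: [-0.9, -0.6, -3.1]
grip_width: 0.0216
gripper_force: 41.0
t 8.07 p [0.57   0.0093 0.1634] yaw_y 69.9 cm tool [ 0.42 -0.02 -0.97] q [-11.  27.  77.  -0.  75. -81.] w 0.0216 gf 41.0 F [-0.9 -0.6 -3.1]
```

```bash
python3 -m crank '[1.6,-0.1,0,0.17,0, 1.6,-0.1,0,0.17,0, 1.6,0,0,0,0, 1.6,0,0,0,0, 1.6,0,0,0,0, 1.6,0,0,0,0, 1.6,0,0,0,0, 1.6,0,0,0,0]' ; python3 -c "
from h import *
go(.566,.0105,.1731)"
```

```text
time_s: 8.73
position: [0.572, 0.0086, 0.16]
tool_rot: [[-0.939, 0.344, 0.0], [0.344, 0.939, 0.0], [-0.0, 0.0, -1.0]]
ft_force: [2.9, 1.2, -1.8]
grip_width: 0.0213
gripper_force: 41.1
t 8.73 p [0.572  0.0086 0.16  ] yaw_y 69.9 cm tool [ 0.63 -0.03 -1.31] q [-11.  27.  77.   0.  75. -81.] w 0.0213 gf 41.1 F [ 2.9  1.2 -1.8]
```

```bash
python3 -m crank '[1.6,-0.1,0.12,0,0, 1.6,-0.1,0,0.17,0, 1.6,-0.05,0,0.09,0, 1.6,0,0,0,0, 1.6,0,0,0,0, 1.6,0,0,0,0, 1.6,0,0,0,0, 1.6,0,0,0,0]' ; python3 -c "
from h import *
go(.566,.0105,.1731)"
```

```text
time_s: 9.4
position: [0.5749, 0.0086, 0.1581]
tool_rot: [[-0.939, 0.344, 0.001], [0.344, 0.939, -0.001], [-0.001, -0.0, -1.0]]
ft_force: [-1.0, -0.1, 5.5]
grip_width: 0.0215
gripper_force: 42.2
t 9.4 p [0.5749 0.0086 0.1581] yaw_y 69.9 cm tool [ 0.9  -0.13 -1.5 ] q [-11.  28.  77.  -0.  75. -81.] w 0.0215 gf 42.2 F [-1.  -0.1  5.5]
```

```bash
python3 -m crank '[1.6,-0.05,0,0.1,0, 1.6,-0.02,0,0.05,0, 1.6,0,0,0,0, 1.6,0,0,0,0, 1.6,0,0,0,0, 1.6,0,0,0,0, 1.6,0,0,0,0, 1.6,0,0,0,0]' ; python3 - <<'E'
from fit import *
go(.566,.0105,.1731)
S=optics.get_image("scene")
o=env.observe();G=np.array(o["position"])+[0,0,.019]
b=np.array([235,235]);k=8;im=S["color"][235:290,235:285,::-1]
im=cv2.resize(im,None,fx=k,fy=k,interpolation=cv2.INTER_CUBIC);im=np.clip(im*1.3,0,255).astype(np.uint8);j=im.copy()
for q in parts(S,G,axis(np.radians(31.3)),.1022,k,b,.0).values(): cv2.polylines(j,[q.astype(int)],True,(0,0,255),1)
cv2.imwrite("pics/g6.png",np.hstack([im,j]))
E
```

```text
time_s: 10.07
position: [0.5751, 0.0085, 0.1579]
tool_rot: [[-0.939, 0.344, 0.001], [0.344, 0.939, -0.001], [-0.001, -0.0, -1.0]]
ft_force: [-7.3, 1.3, 15.6]
grip_width: 0.0215
gripper_force: 43.5
t 10.07 p [0.5751 0.0085 0.1579] yaw_y 69.9 cm tool [ 0.92 -0.13 -1.52] q [-11.  28.  77.  -0.  75. -81.] w 0.0215 gf 43.5 F [-7.3  1.3 15.6]
```

View pics/g6.png

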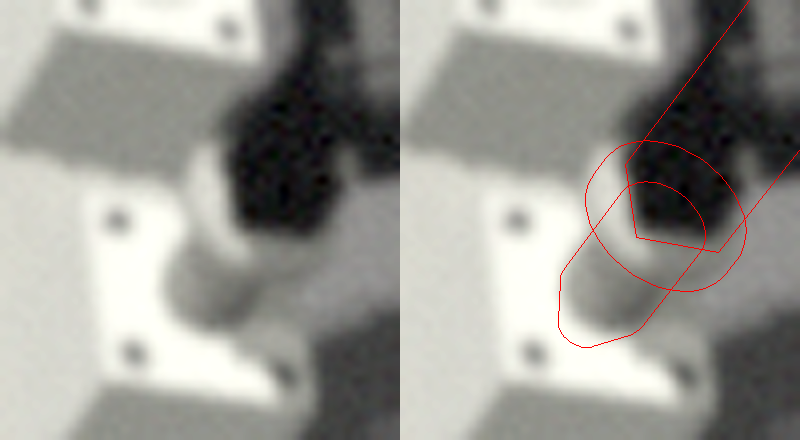

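The nose is in the left bore and stops at about 9 mm with roughly 19 N along the axis, so it's a tight bore and the first trial is done. Next is the middle block.

```bash
python3 -m crank '[1.6,0.5,0,-0.87,0, 1.6,1,0,-1.73,0, 1.6,0.5,0,-0.87,0, 1.6,0,-2,0,0, 1.6,0,-3,0,0, 1.6,0,-3,0,0, 1.6,0,-2,0,0, 1.6,0,-1,0,0]' ; python3 -m crank '[1.6,0,0,0,0, 1.6,-0.5,0,0.87,0, 1.6,-0.5,0,0.87,0, 1.6,-0.5,0,0.87,0, 1.6,-0.15,0,0.26,0, 1.6,0,0,0,0, 1.6,0,0,0,0, 1.6,0,0,0,0]'; python3 -c "
from h import *
go(.5373,-.0948,.1579)"
```

```text
time_s: 10.78
position: [0.5178, -0.0897, 0.1904]
tool_rot: [[-0.938, 0.345, -0.001], [0.345, 0.938, -0.0], [0.001, -0.001, -1.0]]
ft_force: [1.1, 0.2, -2.9]
grip_width: 0.0215
gripper_force: 41.0
time_s: 11.45
position: [0.5344, -0.0932, 0.162]
tool_rot: [[-0.939, 0.343, 0.0], [0.343, 0.939, -0.0], [-0.0, -0.0, -1.0]]
ft_force: [-0.1, -0.8, -2.6]
grip_width: 0.0217
gripper_force: 40.9
t 11.45 p [ 0.5344 -0.0932  0.162 ] yaw_y 69.9 cm tool [-0.33 -0.05  0.41] q [-22.  25.  82.  -0.  73. -92.] w 0.0217 gf 40.9 F [-0.1 -0.8 -2.6]
```

```bash
python3 -m crank '[1.6,-0.2,-0.05,0.26,0, 1.6,-0.2,0,0.35,0, 1.6,-0.2,0,0.35,0, 1.6,-0.15,0,0.26,0, 1.6,0,0,0,0, 1.6,0,0,0,0, 1.6,0,0,0,0, 1.6,0,0,0,0]' ; python3 -c "
from h import *
go(.5373,-.0948,.1579)"
```

```text
time_s: 12.12
position: [0.5411, -0.0966, 0.1498]
tool_rot: [[-0.939, 0.344, 0.0], [0.344, 0.939, -0.0], [-0.0, -0.0, -1.0]]
ft_force: [-0.5, 0.7, -2.3]
grip_width: 0.0212
gripper_force: 40.9
t 12.12 p [ 0.5411 -0.0966  0.1498] yaw_y 69.9 cm tool [ 0.42  0.03 -0.81] q [-22.  26.  82.  -0.  72. -92.] w 0.0212 gf 40.9 F [-0.5  0.7 -2.3]
```

```bash
python3 -m crank '[1.6,-0.2,0,0.35,0, 1.6,-0.2,0,0.35,0, 1.6,-0.2,0,0.35,0, 1.6,0,0,0,0, 1.6,0,0,0,0, 1.6,0,0,0,0, 1.6,0,0,0,0, 1.6,0,0,0,0]' ; python3 -c "
from h import *
go(.5373,-.0948,.1579)"
```

```text
time_s: 12.78
position: [0.5468, -0.0986, 0.1393]
tool_rot: [[-0.939, 0.344, 0.0], [0.344, 0.939, -0.0], [-0.0, -0.0, -1.0]]
ft_force: [-0.2, -0.1, -2.4]
grip_width: 0.0216
gripper_force: 40.9
t 12.78 p [ 0.5468 -0.0986  0.1393] yaw_y 69.9 cm tool [ 1.02  0.03 -1.86] q [-22.  27.  82.   0.  71. -92.] w 0.0216 gf 40.9 F [-0.2 -0.1 -2.4]
```

```bash
python3 -m crank '[1.6,-0.2,0,0.35,0, 1.6,-0.2,0,0.35,0, 1.6,-0.15,0,0.26,0, 1.6,0,0,0,0, 1.6,0,0,0,0, 1.6,0,0,0,0, 1.6,0,0,0,0, 1.6,0,0,0,0]' ; python3 -c "
from h import *
go(.5373,-.0948,.1579)"
```

```text
time_s: 13.45
position: [0.5519, -0.1005, 0.1296]
tool_rot: [[-0.939, 0.344, 0.0], [0.344, 0.939, -0.0], [-0.0, -0.0, -1.0]]
ft_force: [0.3, -0.3, -2.9]
grip_width: 0.0219
gripper_force: 40.9
t 13.45 p [ 0.5519 -0.1005  0.1296] yaw_y 69.9 cm tool [ 1.57  0.03 -2.83] q [-22.  28.  82.  -0.  70. -92.] w 0.0219 gf 40.9 F [ 0.3 -0.3 -2.9]
```

The gauge went freely 41 mm into the middle block, so that's the wide bore. Now I retract and go to the right block.

```bash
python3 -m crank '[1.6,0.5,0,-0.87,0, 1.6,1,0,-1.73,0, 1.6,1,0,-1.73,0, 1.6,1,0,-1.73,0, 1.6,0.2,-0.5,-0.35,0, 1.6,0,-2.5,0,0, 1.6,0,-3,0,0, 1.6,0,-3,0,0]' ; python3 -m crank '[1.6,0,-2,0,0, 1.6,0,0,0,0, 1.6,-0.5,0,0.87,0, 1.6,-0.5,0,0.87,0, 1.6,-0.5,0,0.87,0, 1.6,0,0,0,0, 1.6,0,0,0,0, 1.6,0,0,0,0]'; python3 -c "
from h import *
go(.4995,-.1981,.1579)"
```

```text
time_s: 14.12
position: [0.4857, -0.1732, 0.1937]
tool_rot: [[-0.94, 0.342, 0.0], [0.342, 0.94, -0.0], [-0.0, -0.0, -1.0]]
ft_force: [1.0, -0.4, -1.8]
grip_width: 0.0217
gripper_force: 41.0
time_s: 14.78
position: [0.4937, -0.1957, 0.1674]
tool_rot: [[-0.939, 0.343, -0.0], [0.343, 0.939, 0.0], [0.0, 0.0, -1.0]]
ft_force: [-0.7, 0.8, -3.1]
grip_width: 0.0215
gripper_force: 40.9
t 14.78 p [ 0.4937 -0.1957  0.1674] yaw_y 70.0 cm tool [-0.62 -0.02  0.95] q [ -34.   23.   83.   -0.   73. -104.] w 0.0215 gf 40.9 F [-0.7  0.8 -3.1]
```

```bash
python3 -m crank '[1.6,-0.2,0,0.25,0, 1.6,-0.2,0,0.3,0, 1.6,-0.1,0,0.17,0, 1.6,0,0,0,0, 1.6,0,0,0,0, 1.6,0,0,0,0, 1.6,0,0,0,0, 1.6,0,0,0,0]' ; python3 -c "
from h import *
go(.4995,-.1981,.1579)"
```

```text
time_s: 15.45
position: [0.4981, -0.198, 0.1604]
tool_rot: [[-0.939, 0.344, 0.0], [0.344, 0.939, -0.0], [-0.0, -0.0, -1.0]]
ft_force: [-0.4, 0.3, -1.9]
grip_width: 0.0211
gripper_force: 40.9
t 15.45 p [ 0.4981 -0.198   0.1604] yaw_y 69.9 cm tool [-0.13  0.04  0.25] q [ -34.   24.   83.   -0.   73. -104.] w 0.0211 gf 40.9 F [-0.4  0.3 -1.9]
```

```bash
python3 -m crank '[1.6,-0.1,0,0.17,0, 1.6,-0.05,0,0.1,0, 1.6,-0.05,0,0.09,0, 1.6,0,0,0,0, 1.6,0,0,0,0, 1.6,0,0,0,0, 1.6,0,0,0,0, 1.6,0,0,0,0]' ; python3 -c "
from h import *
go(.4995,-.1981,.1579)"
```

```text
time_s: 16.12
position: [0.4999, -0.1985, 0.158]
tool_rot: [[-0.939, 0.343, 0.001], [0.343, 0.939, -0.001], [-0.001, -0.0, -1.0]]
ft_force: [-4.7, 2.9, 9.5]
grip_width: 0.0217
gripper_force: 42.8
t 16.12 p [ 0.4999 -0.1985  0.158 ] yaw_y 69.9 cm tool [0.05 0.02 0.01] q [ -34.   24.   83.   -0.   72. -104.] w 0.0217 gf 42.8 F [-4.7  2.9  9.5]
```

The right block also stops the gauge at 9 mm with about 14 N, so all three trials are done. Next I return the gauge to the holder.

```bash
python3 -m crank '[1.6,0.5,0,-0.87,0, 1.6,1,0,-1.73,0, 1.6,1,0,-1.73,0, 1.6,1.5,2,-0.8,0, 1.6,2,3.1,0,0, 1.6,2,3.1,0,0, 1.6,2,3.1,0,0, 1.6,2,3.1,0,0]' 40; python3 -m crank '[1.6,2,3.1,0,0, 1.6,2,3.1,0,0, 1.6,2,3.1,0,0, 1.6,2,3.1,0,0, 1.6,2,3.1,0,0, 1.6,2,3.1,0,0, 1.6,1,3.1,0,0, 1.6,0,0,0,0]'; python3 -c "
from h import *
go(.387,.2377,.1494)"
```

```text
time_s: 16.78
position: [0.4359, -0.0208, 0.2083]
tool_rot: [[-0.939, 0.344, 0.0], [0.344, 0.939, -0.0], [-0.0, 0.0, -1.0]]
ft_force: [0.6, 0.7, -3.3]
grip_width: 0.0214
gripper_force: 41.0
time_s: 17.45
position: [0.3884, 0.2305, 0.2084]
tool_rot: [[-0.941, 0.339, 0.001], [0.339, 0.941, 0.002], [-0.0, 0.002, -1.0]]
ft_force: [-0.4, -0.9, -3.6]
grip_width: 0.0219
gripper_force: 41.1
t 17.45 p [0.3884 0.2305 0.2084] yaw_y 70.2 cm tool [0.38 0.62 5.9 ] q [ 16.  13.  91.   0.  75. -55.] w 0.0219 gf 41.1 F [-0.4 -0.9 -3.6]
```

```bash
python3 -m crank '[1.6,0.2,0.3,2,0, 1.6,0.18,0.3,2,0, 1.6,0,0,1.9,0, 1.6,0,0,0,0, 1.6,0,0,0,0, 1.6,-0.5,0,0.87,0, 1.6,-0.5,0,0.87,0, 1.6,0,0,0,0]' 40; python3 -c "
from h import *
go(.402,.2322,.1214)"
```

```text
time_s: 18.12
position: [0.3979, 0.2292, 0.1307]
tool_rot: [[-0.939, 0.344, -0.001], [0.344, 0.939, -0.0], [0.0, -0.001, -1.0]]
ft_force: [0.4, -1.0, -2.5]
grip_width: 0.0217
gripper_force: 41.0
t 18.12 p [0.3979 0.2292 0.1307] yaw_y 69.9 cm tool [-0.28  0.42  0.93] q [ 15.  19.  97.  -0.  63. -55.] w 0.0217 gf 41.0 F [ 0.4 -1.  -2.5]
```

```bash
python3 -m crank '[1.6,-0.14,0.2,0.3,0, 1.6,-0.14,0.2,0.33,0, 1.6,0,0,0.3,0, 1.6,0,0,0,0, 1.6,-0.6,0,-0.12,0, 1.6,-0.6,0,-0.12,0, 1.6,-0.6,0,-0.1,0, 1.6,0,0,0,0]' 30; python3 -c "
from h import *
go(.4465,.2157,.1262)"
```

```text
time_s: 18.78
position: [0.4186, 0.2265, 0.126]
tool_rot: [[-0.939, 0.344, -0.001], [0.344, 0.939, 0.001], [0.001, 0.001, -1.0]]
ft_force: [-2.5, 3.3, -1.1]
grip_width: 0.0215
gripper_force: 41.4
t 18.78 p [0.4186 0.2265 0.126 ] yaw_y 69.9 cm tool [-2.99 -0.05 -0.02] q [ 14.  21.  95.   0.  64. -56.] w 0.0215 gf 41.4 F [-2.5  3.3 -1.1]
```

```bash
python3 -m crank '[1.6,-0.6,0,0,0, 1.6,-0.6,0,0,0, 1.6,-0.6,0,0.05,0, 1.6,-0.6,0,0.05,0, 1.6,-0.6,0,0.05,0, 1.6,-0.3,0,0,0, 1.6,0,0,0,0, 1.6,0,0,0,0]' 30; python3 -c "
from h import *
go(.4465,.2157,.0976)"
```

```text
time_s: 19.45
position: [0.4491, 0.2155, 0.1243]
tool_rot: [[-0.939, 0.344, -0.0], [0.344, 0.939, 0.001], [0.001, 0.001, -1.0]]
ft_force: [-1.1, 4.5, -2.7]
grip_width: 0.0215
gripper_force: 41.9
t 19.45 p [0.4491 0.2155 0.1243] yaw_y 69.9 cm tool [ 0.25 -0.08  2.67] q [ 12.  23.  92.   0.  65. -58.] w 0.0215 gf 41.9 F [-1.1  4.5 -2.7]
```

```bash
python3 -m crank '[1.6,0.1,0.1,0.3,0, 1.6,0.1,0,0.4,0, 1.6,0,0,0.4,0, 1.6,0,0,0.4,0, 1.6,0,0,0,0, 1.6,0,0,0,0, 1.6,0,0,0,0, 1.6,0,0,0,0]'; python3 -c "
from h import *
go(.4465,.2157,.0976)"
```

```text
time_s: 20.12
position: [0.4477, 0.2167, 0.1094]
tool_rot: [[-0.939, 0.344, 0.0], [0.344, 0.939, -0.0], [-0.0, 0.0, -1.0]]
ft_force: [-0.0, 0.8, -2.9]
grip_width: 0.0217
gripper_force: 41.8
t 20.12 p [0.4477 0.2167 0.1094] yaw_y 69.9 cm tool [ 0.08 -0.13  1.18] q [ 12.  24.  93.  -0.  62. -58.] w 0.0217 gf 41.8 F [-0.   0.8 -2.9]
```

```bash
python3 -m crank '[1.6,0,0,0.4,0, 1.6,0,0,0.4,0, 1.6,0,0,0.3,0, 1.6,0,0,0,0, 1.6,0,0,0,0, 4.5,0,0,0,0, 6,0,0,0,0, 6,0,0,0,0]'; python3 -c "
from h import *
go(.4465,.2157,.0976)"
```

```text
time_s: 20.78
position: [0.4476, 0.2167, 0.0983]
tool_rot: [[-0.939, 0.344, 0.0], [0.344, 0.939, 0.0], [-0.0, 0.0, -1.0]]
ft_force: [0.3, -0.4, 0.8]
grip_width: 0.0571
gripper_force: 0.0
t 20.78 p [0.4476 0.2167 0.0983] yaw_y 69.9 cm tool [ 0.07 -0.13  0.07] q [ 12.  25.  94.  -0.  61. -58.] w 0.0571 gf 0.0 F [ 0.3 -0.4  0.8]
```

```bash
python3 -m crank '[7,0,0,-1,0, 7,0,0,-3,0, 7,0,0,-3.5,0, 7,0,0,-3.5,0, 7,-1.4,-1.3,-2.5,0, 7,-2.4,-2.5,-1,0, 7,-2.5,-2.5,0,0, 7,-2.5,-2.5,0,0]' 25; python3 -m crank '[7,-2.5,-2.5,0,0, 7,-2.5,-2.5,0,0, 7,-2.5,-2.5,0,0, 7,-2.5,-2.5,0,0, 7,-2.5,-2.5,0,0, 7,-2.5,-2.5,0,0, 7,-2,-2,0,0, 7,0,0,0,0]'; python3 - <<'E'
from h import *
go(.598,-.1185,.056)
S=optics.get_image("scene")
print([(r["score"],np.array(r["at"])*[640,480]) for r in spotter.look_for(S,"gauge")],[(r["score"],np.array(r["at"])*[640,480]) for r in spotter.look_for(S,"block_a")])
T=optics.get_image("top");print([atz(T,np.array(r["at"])*[640,480],.01) for r in spotter.look_for(T,"tray")],[atz(S,np.array(r["at"])*[640,480],.01) for r in spotter.look_for(S,"tray")])
E
```

```text
time_s: 21.45
position: [0.5005, 0.1027, 0.2443]
tool_rot: [[-0.939, 0.343, 0.002], [0.343, 0.939, -0.0], [-0.002, 0.001, -1.0]]
ft_force: [0.4, 0.8, -0.4]
grip_width: 0.0701
gripper_force: 0.0
time_s: 22.12
position: [0.6024, -0.119, 0.242]
tool_rot: [[-0.938, 0.348, -0.0], [0.348, 0.938, -0.001], [0.0, -0.001, -1.0]]
ft_force: [1.0, 0.8, -0.1]
grip_width: 0.07
gripper_force: 0.0
t 22.12 p [ 0.6024 -0.119   0.242 ] yaw_y 69.6 cm tool [ 0.43 -0.08 18.6 ] q [-22.  28.  62.  -0.  90. -92.] w 0.07 gf 0.0 F [ 1.   0.8 -0.1]
[(0.87, array([396.992, 318.816]))] [(0.93, array([244.288, 201.408])), (0.77, array([254.976, 279.792])), (0.76, array([249.28 , 237.216]))]
[array([0.37244947, 0.43324387, 0.01      ]), array([0.62318425, 0.25962422, 0.01      ]), array([0.43261849, 0.07622499, 0.01      ]), array([0.17469393, 0.32965175, 0.01      ]), array([ 0.43420682, -0.45924669,  0.01      ])] [array([0.38705863, 0.43212991, 0.01      ]), array([0.36382242, 0.01460607, 0.01      ]), array([0.61993304, 0.26410528, 0.01      ])]
```

```bash
python3 -m crank '[7,0.2,0,3.6,0, 7,0.2,0,3.6,0, 7,0,-0.08,3.6,0, 7,0,0,2.8,0, 7,0,0,0,0, 7,0,0,0,0, 7,0,0,0,0, 7,0,0,0,0]' 25; python3 - <<'E'
from h import *
go(.598,-.1185,.056)
T=optics.get_image("top");print(atz(T,(226.5,190),.03))
E
```

```text
time_s: 23.08
position: [0.5982, -0.1137, 0.1098]
tool_rot: [[-0.939, 0.343, 0.004], [0.343, 0.939, -0.002], [-0.004, -0.0, -1.0]]
ft_force: [0.8, -0.2, 0.3]
grip_width: 0.07
gripper_force: 0.0
t 23.08 p [ 0.5982 -0.1137  0.1098] yaw_y 69.9 cm tool [-0.12 -0.46  5.38] q [-22.  34.  75.  -0.  71. -92.] w 0.07 gf 0.0 F [ 0.8 -0.2  0.3]
[0.62152853 0.2570461  0.03      ]
```

```bash
python3 -m crank '[7,-0.1,-0.45,0.5,0, 7,0,0,1.6,0, 7,0,0,1.6,0, 7,0,0,1.2,0, 7,0,0,0.4,0, 7,0,0,0,0, 7,0,0,0,0, 7,0,0,0,0]' 25; python3 - <<'E'
from h import *
go(.598,-.1185,.056)
E
```

```text
time_s: 23.8
position: [0.5971, -0.1185, 0.0552]
tool_rot: [[-0.939, 0.344, 0.002], [0.344, 0.939, -0.001], [-0.002, -0.0, -1.0]]
ft_force: [-0.5, -0.3, 0.8]
grip_width: 0.07
gripper_force: 0.0
t 23.8 p [ 0.5971 -0.1185  0.0552] yaw_y 69.9 cm tool [-0.09  0.03 -0.07] q [-22.  37.  78.   0.  64. -92.] w 0.07 gf 0.0 F [-0.5 -0.3  0.8]
```

```bash
python3 -m crank '[5,0,0,0,0, 5,0,0,0,0, 5,0,0,0,0, 5,0,0,0,0, 5,0,0,0,0, 5,0,0,0,0, 5,0,0,0,0, 5,0,0,0,0]' 30; python3 - <<'E'
from h import *
go(.598,-.1185,.056)
E
```

```text
time_s: 24.47
position: [0.5974, -0.1178, 0.0556]
tool_rot: [[-0.939, 0.343, 0.003], [0.343, 0.939, 0.0], [-0.003, 0.001, -1.0]]
ft_force: [1.3, 3.3, 5.7]
grip_width: 0.0559
gripper_force: 21.7
t 24.47 p [ 0.5974 -0.1178  0.0556] yaw_y 69.9 cm tool [-0.08 -0.05 -0.04] q [-22.  37.  78.   0.  64. -92.] w 0.0559 gf 21.7 F [1.3 3.3 5.7]
```

```bash
python3 -m crank '[5,0,0,-0.8,0, 5,0,0,-2,0, 5,0,0,-3.3,0, 5,0,0,-3.3,0, 5,0,0,-3,0, 5,0.6,2,-1.5,0, 5,1,3.4,0,0, 5,1,3.4,0,0]' 35; python3 -m crank '[5,1,3.4,0,0, 5,1,3.4,0,0, 5,1,3.4,0,0, 5,1,3.4,0,0, 5,1,3.4,0,0, 5,1,3.4,0,0, 5,1,3.4,0,0, 5,0.6,2.7,0,0]'; python3 -m crank '[5,0.4,1.5,0,0, 5,0,0,0,0, 5,0,0,0,0, 5,0,0,0,0, 5,0,0,0,0, 5,0,0,0,0, 5,0,0,0,0, 5,0,0,0,0]'; python3 - <<'E'
from h import *
go(.6215,.2575,.08)
S=optics.get_image("scene");u=proj(S,[.62,.255,.2])[0].astype(int);print(u);u=np.clip(u,80,None)
save(S,"b1",(u[0]-80,u[1]-60,u[0]+80,min(480,u[1]+90)),5)
E
```

```text
time_s: 25.13
position: [0.6022, -0.0265, 0.1946]
tool_rot: [[-0.938, 0.346, 0.001], [0.346, 0.938, -0.001], [-0.002, -0.0, -1.0]]
ft_force: [1.2, 0.4, -4.8]
grip_width: 0.0556
gripper_force: 29.1
time_s: 25.8
position: [0.6211, 0.2509, 0.1931]
tool_rot: [[-0.94, 0.342, -0.001], [0.342, 0.94, -0.0], [0.001, -0.001, -1.0]]
ft_force: [0.4, -0.1, -4.5]
grip_width: 0.0559
gripper_force: 29.1
time_s: 26.47
position: [0.6235, 0.2632, 0.1933]
tool_rot: [[-0.939, 0.344, -0.0], [0.344, 0.939, -0.0], [-0.0, -0.0, -1.0]]
ft_force: [-0.2, 0.1, -4.6]
grip_width: 0.0558
gripper_force: 29.0
t 26.47 p [0.6235 0.2632 0.1933] yaw_y 69.9 cm tool [-0.   -0.61 11.33] q [ 13.  36.  55.  -0.  89. -57.] w 0.0558 gf 29.0 F [-0.2  0.1 -4.6]
[329 357]
```

```bash
python3 -m crank '[5,0.3,-0.3,3,0, 5,0.4,-0.3,3.6,0, 5,0.3,0,3.6,0, 5,0,0,2.5,0, 5,0,0,1.2,0, 5,0,0,0,0, 5,0,0,0,0, 5,0,0,0,0]'; python3 - <<'E'
from h import *
go(.6215,.2575,.025)
S=optics.get_image("scene");u=proj(S,[.62,.255,.05])[0].astype(int);print(u)
im=S["color"][u[1]-50:u[1]+50,u[0]-65:u[0]+65,::-1];cv2.imwrite("pics/b2.png",cv2.resize(im,None,fx=6,fy=6,interpolation=cv2.INTER_CUBIC))
E
```

```text
time_s: 27.18
position: [0.6133, 0.2619, 0.0565]
tool_rot: [[-0.939, 0.344, 0.004], [0.344, 0.939, 0.001], [-0.003, 0.002, -1.0]]
ft_force: [0.5, 0.7, -4.2]
grip_width: 0.0556
gripper_force: 29.0
t 27.18 p [0.6133 0.2619 0.0565] yaw_y 69.9 cm tool [-0.91 -0.14  3.15] q [ 13.  42.  68.   0.  70. -57.] w 0.0556 gf 29.0 F [ 0.5  0.7 -4.2]
[328 391]
```

View pics/b2.png

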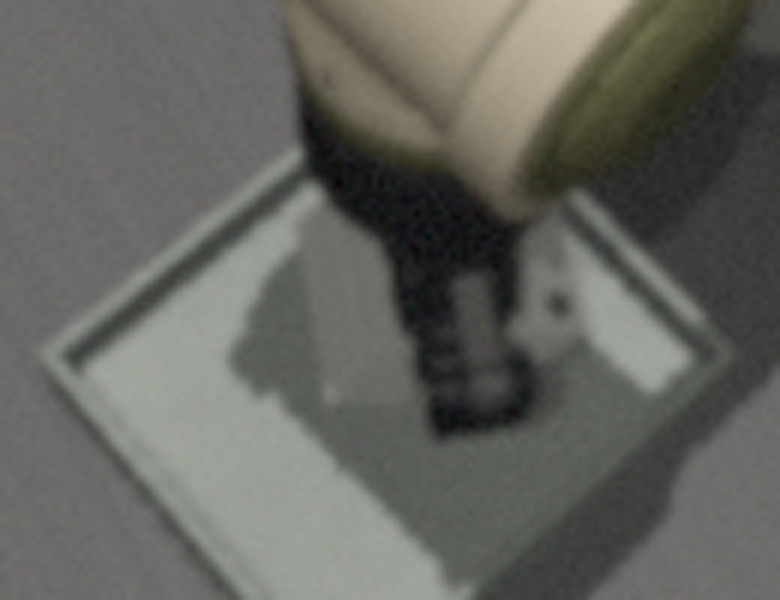

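The block is held about 30° tilted inside the tray outline, with its screw face on the right towards the robot. I'll lower it so the low edge touches and turns it flat.

```bash
python3 -m crank '[5,0,0,0.8,0, 5,0,0,0.8,0, 5,0,0,0.5,0, 5,0,0,0.4,0, 5,0,0,0.3,0, 5,0,0,0,0, 5,0,0,0,0, 5,0,0,0,0]'; python3 -c "
from h import *
go(.6215,.2575,.025)"
```

```text
time_s: 27.9
position: [0.6122, 0.2617, 0.0265]
tool_rot: [[-0.939, 0.344, 0.0], [0.344, 0.939, 0.0], [-0.0, 0.0, -1.0]]
ft_force: [0.4, 0.4, -3.2]
grip_width: 0.056
gripper_force: 29.1
t 27.9 p [0.6122 0.2617 0.0265] yaw_y 69.9 cm tool [-1.02 -0.07  0.15] q [ 13.  44.  69.  -0.  67. -57.] w 0.056 gf 29.1 F [ 0.4  0.4 -3.2]
```

```bash
python3 -m crank '[5,0,0,0.2,0, 5,0,0,0.2,0, 5,-0.2,0,0.1,0, 5,-0.2,0,0.1,0, 5,0,0,0,0, 5,0,0,0,0, 5,0,0,0,0, 5,0,0,0,0]'; python3 -c "
from h import *
go(.6215,.2575,.012)"
```

```text
time_s: 28.57
position: [0.6168, 0.2603, 0.022]
tool_rot: [[-0.939, 0.344, 0.003], [0.344, 0.939, 0.0], [-0.003, 0.002, -1.0]]
ft_force: [0.1, -0.8, 5.6]
grip_width: 0.056
gripper_force: 30.4
t 28.57 p [0.6168 0.2603 0.022 ] yaw_y 69.9 cm tool [-0.54 -0.1   1.  ] q [ 13.  45.  69.  -0.  67. -57.] w 0.056 gf 30.4 F [ 0.1 -0.8  5.6]
```

```bash
python3 -m crank '[5,-0.2,0,0.1,0, 5,-0.2,0,0.1,0, 5,-0.2,0,0.1,0, 5,-0.2,0,0.1,0, 5,0,0,0,0, 5,0,0,0,0, 5,0,0,0,0, 5,0,0,0,0]'; python3 -c "
from h import *
go(.6215,.2575,.012)"
```

```text
time_s: 29.23
position: [0.624, 0.2576, 0.0179]
tool_rot: [[-0.939, 0.344, 0.002], [0.344, 0.939, 0.001], [-0.002, 0.001, -1.0]]
ft_force: [-1.7, -1.0, 6.1]
grip_width: 0.0556
gripper_force: 35.4
t 29.23 p [0.624  0.2576 0.0179] yaw_y 69.9 cm tool [ 0.23 -0.1   0.59] q [ 12.  45.  68.   0.  67. -57.] w 0.0556 gf 35.4 F [-1.7 -1.   6.1]
```

```bash
python3 -m crank '[5,-0.2,0,0.1,0, 5,-0.2,0,0.1,0, 5,-0.1,0,0.05,0, 5,-0.1,0,0.05,0, 5,0,0,0,0, 5,0,0,0,0, 5,0,0,0,0, 5,0,0,0,0]'; python3 -c "
from h import *
go(.6215,.2575,.012)"
```

```text
time_s: 29.9
position: [0.629, 0.2558, 0.0143]
tool_rot: [[-0.939, 0.344, 0.001], [0.344, 0.939, 0.001], [-0.0, 0.001, -1.0]]
ft_force: [-3.1, 1.4, 5.9]
grip_width: 0.0558
gripper_force: 36.3
t 29.9 p [0.629  0.2558 0.0143] yaw_y 69.9 cm tool [ 0.76 -0.1   0.23] q [ 12.  46.  67.   0.  67. -58.] w 0.0558 gf 36.3 F [-3.1  1.4  5.9]
```

```bash
python3 -m crank '[5,-0.1,0,0.07,0, 5,-0.1,0,0.07,0, 5,-0.1,0,0.06,0, 5,0,0,0,0, 5,0,0,0,0, 5,0,0,0,0, 5,0,0,0,0, 5,0,0,0,0]'; python3 -c "
from h import *
go(.6215,.2575,.012)"
```

```text
time_s: 30.57
position: [0.6318, 0.2547, 0.0117]
tool_rot: [[-0.939, 0.344, 0.001], [0.344, 0.939, 0.001], [-0.0, 0.001, -1.0]]
ft_force: [-2.8, 2.5, 4.8]
grip_width: 0.0555
gripper_force: 36.3
t 30.57 p [0.6318 0.2547 0.0117] yaw_y 69.9 cm tool [ 1.07 -0.09 -0.03] q [ 12.  46.  67.   0.  67. -58.] w 0.0555 gf 36.3 F [-2.8  2.5  4.8]
```

```bash
python3 -m crank '[5,-0.1,0,0.07,0, 5,-0.1,0,0.07,0, 5,-0.1,0,0.06,0, 5,0,0,0,0, 5,0,0,0,0, 5,0,0,0,0, 5,0,0,0,0, 5,0,0,0,0]'; python3 -c "
from h import *
go(.6215,.2575,.012)"
```

```text
time_s: 31.23
position: [0.6347, 0.2535, 0.0092]
tool_rot: [[-0.939, 0.344, 0.0], [0.344, 0.939, 0.0], [-0.0, 0.0, -1.0]]
ft_force: [-1.2, 2.8, 2.2]
grip_width: 0.0558
gripper_force: 36.4
t 31.23 p [0.6347 0.2535 0.0092] yaw_y 69.9 cm tool [ 1.38 -0.07 -0.28] q [ 12.  47.  66.   0.  67. -58.] w 0.0558 gf 36.4 F [-1.2  2.8  2.2]
```

```bash
python3 -m crank '[5,-0.05,0,0.07,0, 5,-0.05,0,0.06,0, 5,0,0,0,0, 5,0,0,0,0, 5,0,0,0,0, 5,0,0,0,0, 5,0,0,0,0, 5,0,0,0,0]'; python3 -c "
from h import *
go(.6215,.2575,.012)"
```

```text
time_s: 31.9
position: [0.6352, 0.2533, 0.009]
tool_rot: [[-0.939, 0.343, -0.0], [0.343, 0.939, 0.0], [0.0, 0.0, -1.0]]
ft_force: [-7.5, 2.7, 10.7]
grip_width: 0.0557
gripper_force: 37.2
t 31.9 p [0.6352 0.2533 0.009 ] yaw_y 69.9 cm tool [ 1.43 -0.07 -0.3 ] q [ 12.  47.  66.   0.  67. -58.] w 0.0557 gf 37.2 F [-7.5  2.7 10.7]
```

```bash
python3 -m crank '[5,0.05,0,0.02,0, 5.8,0,0,0,0, 6.2,0,0,0,0, 6.6,0,0,0,0, 6.6,0,0,0,0, 6.6,0,0,0,0, 6.6,0,0,-0.5,0, 6.6,0,0,-1.5,0]'; python3 -m crank '[6.6,0,0,-3,0, 6.6,0,0,-4,0, 6.6,0,0,-4,0, 6.6,1,0,-3,0, 6.6,4,0,0,0, 6.6,4,0,0,0, 6.6,4,0,0,0, 6.6,4,0,0,0]';python3 - <<'E'
from h import *
go(.45,.25,.17)
import pickle
S=optics.get_image("scene");T=optics.get_image("top");pickle.dump((S,T),open("fin.pkl","wb"))
for n in("block_a","gauge","hammer","spray_can","tin"):
  for l,p in(("S",S),("T",T)): print(n,l,[(round(r["score"],2),(np.array(r["at"])*[640,480]).round(1).tolist()) for r in spotter.look_for(p,n)[:4]])
save(S,"fin",(280,330,400,430),6)
E
```

```text
time_s: 32.57
position: [0.634, 0.2528, 0.026]
tool_rot: [[-0.939, 0.344, -0.004], [0.344, 0.939, -0.001], [0.003, -0.002, -1.0]]
ft_force: [-0.3, 0.8, 0.2]
grip_width: 0.0661
gripper_force: 0.0
time_s: 33.23
position: [0.4736, 0.3118, 0.1682]
tool_rot: [[-0.939, 0.344, 0.001], [0.344, 0.939, 0.0], [-0.001, 0.0, -1.0]]
ft_force: [0.2, 0.6, -0.2]
grip_width: 0.066
gripper_force: 0.0
t 33.23 p [0.4736 0.3118 0.1682] yaw_y 69.9 cm tool [ 0.09 -6.61 -0.18] q [ 21.  26.  78.  -0.  76. -48.] w 0.066 gf 0.0 F [ 0.2  0.6 -0.2]
block_a S [(0.92, [254.7, 275.9]), (0.64, [324.8, 393.9]), (0.59, [241.2, 203.4])]
block_a T [(0.85, [402.5, 203.4]), (0.7, [223.7, 188.2]), (0.58, [323.0, 178.9])]
gauge S [(0.66, [397.6, 321.2])]
gauge T [(0.55, [239.7, 245.2])]
hammer S [(0.81, [245.0, 138.9])]
hammer T [(0.24, [399.5, 203.9])]
spray_can S [(0.82, [222.5, 370.4])]
spray_can T [(0.69, [261.7, 126.2]), (0.35, [400.9, 203.9])]
tin S [(0.75, [163.9, 257.4])]
tin T [(0.81, [376.0, 130.3]), (0.19, [259.0, 127.4])]
```

The picture quota is used up, so I'll check the block's flatness numerically by finding the bright top face's corners in both cameras and triangulating them.

```bash
python3 - <<'E'
from h import *
import pickle
np.set_printoptions(precision=3,suppress=True)
S,T=pickle.load(open("fin.pkl","rb"))
qs=[]
for p,c,w in((S,(325,392),28),(T,(224,189),22)):
    b=(c[0]-w,c[1]-w);g=cv2.cvtColor(p["color"][b[1]:b[1]+2*w,b[0]:b[0]+2*w],cv2.COLOR_RGB2GRAY)
    g=cv2.resize(g,None,fx=6,fy=6,interpolation=cv2.INTER_CUBIC)
    hi=np.percentile(g,99);med=np.median(g);m=((g>(hi*.62+med*.38))*255).astype(np.uint8)
    m=cv2.morphologyEx(m,cv2.MORPH_CLOSE,np.ones((13,13)))
    cs=max(cv2.findContours(m,0,2)[0],key=cv2.contourArea);h=cv2.convexHull(cs)
    q=cv2.approxPolyN(h,4,ensure_convex=True).reshape(-1,2)
    print(hi,med,cv2.contourArea(h)/36,cv2.contourArea(cs)/36)
    q=(np.array(q,float)+.5)/6-.5+b;qs.append(q)
    X=np.array([atz(p,u,.058) for u in q]);print(q,X[:,:2],"sides",np.linalg.norm(X-np.roll(X,1,0),axis=1))
q,r=qs
XT=np.array([atz(T,u,.058) for u in r])
for u in q:
    Y=atz(S,u,.058);i=np.argmin(np.linalg.norm(XT-Y,axis=1));print(tri(S,u,T,r[i]))
E
```

```text
207.0 158.0 908.5694444444445 886.3194444444445
[[344.083 403.083]
 [313.25  408.917]
 [307.75  379.583]
 [337.583 374.25 ]] [[0.609 0.289]
 [0.661 0.27 ]
 [0.642 0.219]
 [0.59  0.238]] sides [0.055 0.055 0.055 0.055]
219.0 162.0 317.90277777777777 284.7083333333333
[[238.083 180.25 ]
 [230.75  198.083]
 [212.75  192.083]
 [219.75  174.25 ]] [[0.641 0.22 ]
 [0.592 0.24 ]
 [0.611 0.29 ]
 [0.66  0.271]] sides [0.054 0.053 0.053 0.053]
(array([0.61 , 0.29 , 0.061]), np.float64(0.0006991863769904421))
(array([0.66 , 0.271, 0.058]), np.float64(0.0006553198837558518))
(array([0.641, 0.219, 0.059]), np.float64(0.0008559986957498585))
(array([0.591, 0.239, 0.063]), np.float64(5.048904106647158e-05))
```

The top face is a level 55 mm square at z ≈ 0.058 near the tray centre. The gauge, rejects and bystanders are in place, so I'm handing in.

```bash
python3 -c "
from rig import env
print(env.close_job())"
```

```text
the job is handed in; nothing more can be done
None
```

I handed the job in at about 33 s of the 72 s allowed; no verdict came back. All three blocks were tried: left and right stopped the gauge at about 9 mm, and it went 41 mm into the middle one. The gauge is back in its holder, and the middle block sits screw-face up near the tray centre. Its top measured level only to within camera error, and I saw no sign that the rejects or bystanders had moved.

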